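Check a port cap on the thread gauge and sort it

TASK

Screw the blue cap clockwise onto the thread gauge, pressing only lightly, until it comes to a firm stop and the yellow pointer stands in the green band, never in the red. Then unscrew it and set it down gently, mouth down, in the green tray if it turned fully home onto the flange, or in the red tray if it stuck short. Leave the other things on the bench alone.

Things in the scene. Friction and masses are not known exactly. Their poses are not given: they have to be found in the camera images.
- cap: blue 12-sided screw cap, closed on top, open below, 54 mm across the flats, 41 mm tall, about 0.2 kg, standing mouth down. Origin: centre of its rim (underside), z up. Flats face its x axis and every 30 degrees round from it. Some caps have a damaged thread, not visible from outside, that binds hard about 0.7 rad short of home (rim about 3.3 mm above the flange) and must not be forced
- lugs (a point): on the cap's axis, 8 mm above the rim, same axes as the cap: the height of three inward lugs (4 mm pins that leave 27 mm clear between their tips, in a 41 mm bore 35 mm deep) at 0, 120 and 240 degrees from the x axis
- cap_top (a point): centre of the cap's top, 41 mm above the rim. Three white lines on the top show where the lugs are
- gauge: fixed thread gauge: dark steel base 120 mm across, 45 mm high, with a sprung spindle on top. Origin: centre of the base's underside. Its yaw varies; the x axis points to the white zero mark of the dial on the base's top
- dial (a point): white zero mark of the dial on the base's top, 46 mm from the gauge's axis. Clockwise from it (seen from above) lie a green band, 0.25 to 0.50 rad, and a red band from 0.55 rad
- seat (a point): centre of the top of the spindle's aluminium flange (72 mm across), 65 mm above the bench at rest; turns and sinks with the spindle; x axis towards the yellow pointer, z up. A cap is fully home when its rim lies flat on the flange, where it stops hard. On the flange stand the threaded post and the tell-tale pin
- post_top (a point): centre of the top of the steel post (24 mm thick, tapered top), 31 mm above the flange; axes as seat. Right-hand thread, three starts, 37 mm over the ridges, 30 mm advance per turn (4.8 mm per rad). The ridges begin 21.5 mm above the flange at 0, 120 and 240 degrees from the x axis, shown by black lines on the flange
- entry (a point): on the post's axis 7.3 mm above the flange, axes as seat: where the centre of the rim lands when the cap is lowered with its lugs 0.35 rad anticlockwise (from above) of the black lines. From there it turns clockwise 1.6 rad to home. A cap let go stays on the thread. To take it off, turn it back at least as far, then lift
- spindle (a joint): twist of the spindle with its flange and yellow pointer against a torsion spring of 1.5 N m per rad, rad, positive clockwise seen from above, 0 at rest. The green band on the dial is 0.25 to 0.50, the red begins at 0.55. It winds up as the cap is turned against a stop; running on the thread winds it up by less than 0.15
- plunger (a joint): how far the spindle is pressed down on its spring, m, 0 at rest, 0.010 at the bottom; 1.5 N per mm on top of a preload of a few newtons. More than 0.008 is too hard
- tell_pin (a joint): small orange tell-tale pin in the flange, under the rim of a cap, m: 0 standing 3 mm proud, pushed down to about 0.003 by a cap that is fully home, and stays where it was pushed. Only the cap may press it
- pass_tray: fixed green tray for good caps, 160 x 160 x 22 mm, walls and floor 5 mm. Origin: centre of its underside
- reject_tray: fixed red tray for caps that stick short, same size. The two trays change places. Origin: centre of its underside
- carton: cardboard carton 90 x 80 x 70 mm, a bystander. Origin: centre of its underside
- oil_bottle: white bottle 52 mm thick, 130 mm tall, a bystander. Origin: centre of its underside
- spline_hub: dark steel splined hub, 64 mm across, 45 mm tall, a bystander. Origin: centre of its underside
- tape_roll: yellow roll 90 mm across, 40 mm tall, a bystander. Origin: centre of its underside

How it is judged (in metres and radians):
On the way:
1. the cap is screwed onto the gauge to a firm stop, fully home or stuck short, with the pointer in the green (value of joint spindle above 0.25 rad and horizontal distance between cap and seat below 0.004 m and angle between cap's own z axis and vertical below 0.15 rad and ((value of joint tell_pin above 0.0018 m and z of cap in the frame of seat below 0.0015 m) or (value of joint tell_pin below 0.001 m and z of cap in the frame of seat between 0.002 and 0.0055 m))), for 0.15 s.
At the end, for the whole second after the job is handed in: the cap rests mouth down (within 0.15 rad) on the floor of a tray, its axis within 60 mm of the tray's centre: the green tray if it turned fully home (tell-tale pin pressed more than 1.8 mm), the red tray if it stuck short (pin pressed less than 1 mm) (linear speed of cap below 0.02 m/s and angle between cap's own z axis and vertical below 0.15 rad and height (world z) of cap below 0.01 m and ((value of joint tell_pin above 0.0018 m and horizontal distance between cap and pass_tray below 0.06 m) or (value of joint tell_pin below 0.001 m and horizontal distance between cap and reject_tray below 0.06 m))); the robot touches nothing.
It fails at once if the pointer enters the red: the cap was forced (more than about 0.8 N m) (value of joint spindle above 0.55 rad).
It fails at once if the spindle is pressed down more than 8 mm (value of joint plunger above 0.008 m).
It fails at once if the cap is dropped: it moves at over 0.5 m/s with the fingers off it (linear speed of cap above 0.5 m/s and contact force between the fingers and cap below 0.2 N).
It fails at once if a bystander is moved more than 20 mm (distance of any of carton, oil_bottle, spline_hub, tape_roll from where it was at the start of the episode above 0.02 m).
It also fails if it takes over 53 s, if anything falls off the work surface, if the arm or the gripper's body presses on something with over 40 N, if the wrist force passes 120 N, or if a joint passes its speed limit or range.

ROBOT

A 6-joint arm with a two-finger parallel gripper is mounted at the origin on the work surface. World frame = base frame: x ahead of the robot, y to its left, z up, the work surface at z = 0. Lengths are in mm, angles in rad, forces in N, time in s.
With the tool pointing down it reaches from about 300 to 775 mm from the base axis. Payload 14.6 kg.
Tool frame: the origin (TCP) lies on the centre line of the jaws, within the pads' length; the fingertips stand 19 mm ahead of it and the grasp point (between the pads) is the TCP (bot.tip_reach is the distance from the TCP to the fingertips, in mm); y points along the fingers, x is the direction in which the jaws open and shut, and the axes are right-handed (so a half turn about y gives the same grasp; the last joint's range is limited). The gripper opens to 85 mm and grips with 20 to 120 N. Pads are 22 mm wide; open, the fingers measure 114 mm over their backs; the gripper's body (76 mm by 85 mm) begins 54 mm behind the grasp point. The pads swing forward as they close: fully open they stand 13 mm farther back than shut.
Start: joints at [1.144, 0.3, 1.521, -0, 1.321, -0.067], TCP at [193.645, 514.773, 250.281] pointing down, gripper open.
Joint ranges: [-3.03, 3.03], [-0.79, 2.21], [0.23, 2.52], [-1.04, 4.18], [0, 3.07], [-2.55, 2.55]. Speed limits (rad/s): [2.22, 2.22, 2.57, 3.14, 3.14, 3.14].

INTERFACE

Orientations are given as a unit quaternion [w, x, y, z].
In Python, from rig import bot gives the robot as it stands. Calls block until the motion is done:
- bot.move_to(position, orientation): joint-space move of the TCP to a pose.
- bot.servo_line(position, attitude=None, speed=150, until_force=None): straight line of the TCP; attitude=None keeps the orientation; speed is the mean speed in mm/s. With until_force (N) it stops when the force on the tool has changed by that much, and returns True; else False.
- bot.move_joints(angles): joint-space move.
- bot.move_gripper(opening, grip_force=None): finger opening in mm; grip_force is the grip in N (None keeps the last); returns when the fingers have stopped.
- bot.dwell(seconds).
- bot.ik(position, orientation): joint angles nearest the present ones, or None.
- bot.read_state(): the state.
- bot.read_camera(name): name is "scene" or "top"; returns a dict with "image" (480x640x3 uint8, blue, green, red), "depth" (480x640 float32, mm along the optical axis (not along the pixel's ray), 0 where there is no reading), "fovy" (degrees; the focal length in pixels is half the picture's height over the tangent of half this angle, whatever the lens; pixels are square), "cx", "cy" (the principal point, pixels), "eye" and "attitude" of the camera in the world. Camera axes: x right, y down, z forward; pixel columns grow to the right and rows downward; lengths in mm; the calibration is good to about 2 mm. A picture is of the moment at which its call begins.
A pose or a line that the arm cannot do raises bot.MotionError and nothing moves.
- bot.finish_job(): hands the job in, once; it reports no verdict.
The state is a dict: "clock": time; "joint_positions": joint angles; "qvel": joint speeds; "effort": joint torques, N m; "ee_pos": TCP position; "tool_rot": TCP orientation; "ft_force": force on the tool from outside, world axes, zero at the start; "moment": the same for the moment, N m; "grip_width": finger opening in mm.
Only numpy, scipy, OpenCV 4.12 (cv2) and the standard library are available. Lean on these libraries where they do the work, as an engineer would, in place of code of your own. Each camera call takes 0.05 s, during which the arm holds its last target.

## Working session

There is one attempt and no reset: what is moved stays moved. The work goes in short steps, each a Python script; the robot and the scene stay as the last script left them, time stands still between calls to the robot, and variables do not carry over. Pictures are saved under pics/ and viewed, and the job is handed in when it is done.

```bash
ls; mkdir -p pics; python3 - <<'E'
from rig import bot
import cv2,numpy as np
for n in("scene","top"):
    c=bot.read_camera(n); cv2.imwrite(f"pics/{n}0.png",c["image"]); np.savez(f"{n}0.npz",**c)
    print(n,c["fovy"],c["cx"],c["cy"],c["eye"],c["attitude"])
print(bot.read_state())
E
```

```text
pics
scene 51.57169833457159 312.2623627530438 245.37517921028427 [1048.70361318  359.02163716  846.72139917] [-0.128456    0.39178802  0.86596216 -0.2830384 ]
top 56.944320591712355 328.19633659085946 236.66011667640285 [ 556.06828583   17.2907982  1075.96615638] [-0.01820583  0.70966679 -0.70369746  0.02918023]
{'clock': 0.1, 'joint_positions': array([ 1.14439307e+00,  3.00429443e-01,  1.52156354e+00, -1.50285216e-05,
        1.32068750e+00, -6.66218601e-02]), 'qvel': array([ 4.97384124e-04, -1.26808416e-03, -1.35421485e-03,  9.25417677e-04,
       -1.33873469e-05,  8.01422668e-05]), 'effort': array([-4.70627438e-04, -5.44383895e+01, -3.62367833e+01, -1.57273753e-04,
        3.09045921e-03, -5.00895590e-05]), 'ee_pos': array([193.57111012, 514.59366492, 249.75156988]), 'tool_rot': array([-0.58119002,  0.5815936 ,  0.40214418, -0.40279909]), 'ft_force': array([ 0.18450853, -0.76304643, -0.24782467]), 'moment': array([-0.01259908,  0.03749854, -0.02451083]), 'grip_width': 85.589054183116}
```

View pics/scene0.png

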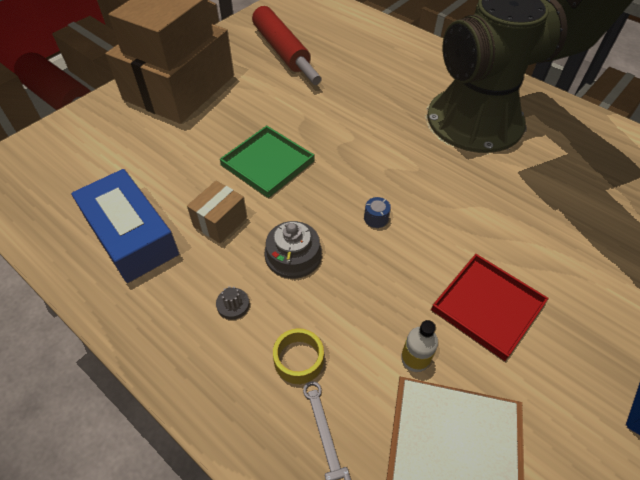

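View pics/top0.png

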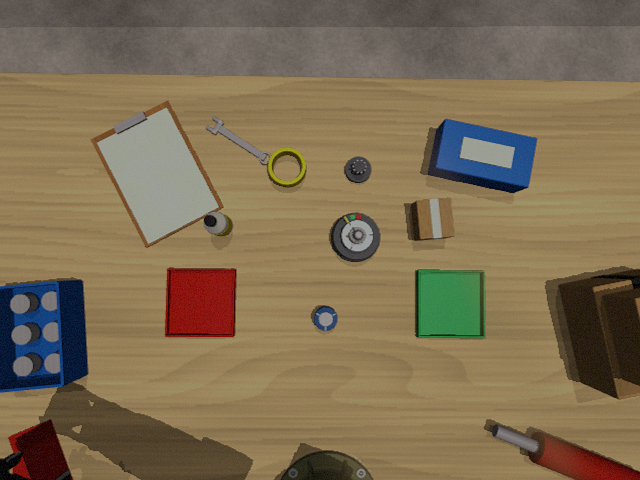

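```bash
cat > h.py <<'E'
import numpy as np,cv2
from scipy.spatial.transform import Rotation as R
def Rm(q): return R.from_quat(np.r_[q[1:],q[0]]).as_matrix()
def ray(c,u,v):
    f=240/np.tan(np.radians(float(c["fovy"]))/2)
    d=np.array([(u-c["cx"])/f,(v-c["cy"])/f,1.]); return np.array(c["eye"]),Rm(c["attitude"])@d
def onz(c,u,v,z):
    e,d=ray(c,u,v); return e+d*(z-e[2])/d[2]
def proj(c,p):
    f=240/np.tan(np.radians(float(c["fovy"]))/2)
    q=Rm(c["attitude"]).T@(np.array(p)-c["eye"]); return c["cx"]+f*q[0]/q[2],c["cy"]+f*q[1]/q[2]
E
python3 - <<'E'
from h import *
for n,bx in(("top",[(295,290,60,55),(320,200,75,70)]),("scene",[(350,185,60,55),(255,210,75,70)])):
    im=cv2.imread(f"pics/{n}0.png")
    o=[cv2.resize(im[y:y+h,x:x+w],None,fx=390/w,fy=390/w,interpolation=cv2.INTER_CUBIC)[:357] for x,y,w,h in bx]
    cv2.imwrite(f"pics/{n}crop.png",np.hstack([o[0][:355],o[1][:355]]))
c=np.load("top0.npz"); 
g=[(u,v) for u,v in[(450,304),(201,302),(325,318),(356,236)]]
for u,v in g: print(onz(c,u,v,0),onz(c,u,v,41),c["depth"][v,u])
# pixel masks
im=c["image"].astype(int);b,gg,r=im[...,0],im[...,1],im[...,2]
def cen(m,name):
    n,l,s,ce=cv2.connectedComponentsWithStats(m.astype(np.uint8))
    for i in range(1,n):
        if s[i,4]>4: print(name,s[i],ce[i])
m=(b>r*1.5)&(b>60); m[:290]=0;m[345:]=0;m[:,:280]=0;m[:,360:]=0; cen(m,"cap")
s=np.zeros_like(m);s[200:270,320:390]=1
cen((r>120)&(gg>100)&(b<80)&s,"yel");cen((gg>r*1.5)&(gg>b*1.3)&s,"grn");cen((r>gg*1.8)&(r>90)&s,"red")
E
```

```text
[ 467.49832105 -295.57705294    0.        ] [ 470.87330504 -283.65513344   41.        ] 1067.0331
[468.30759402 305.22396544   0.        ] [471.65174044 294.25218925  41.        ] 1057.5414
[432.06944702   7.00817553   0.        ] [436.79445845   7.39999783  41.        ] 1023.0577
[630.59448162 -66.96096658   0.        ] [627.75463948 -63.75052884  41.        ] 983.2498
cap [316 307  19   8  86] [325.39534884 310.29069767]
cap [314 314  10  16  75] [317.57333333 322.09333333]
cap [327 315  10  15  69] [332.37681159 322.69565217]
yel [344 217   5   6  11] [346.         219.27272727]
yel [378 227   5   4   6] [380.33333333 228.33333333]
yel [384 228   4   3   6] [385.16666667 228.83333333]
yel [335 253  18  12  36] [342.30555556 259.41666667]
yel [357 257  16   9  28] [364.46428571 260.92857143]
yel [352 264   6   3  10] [354.6 265.3]
grn [349 214   6   6  24] [351.91666667 216.58333333]
red [356 214   6   5  25] [358.12 216.12]
```

View pics/topcrop.png

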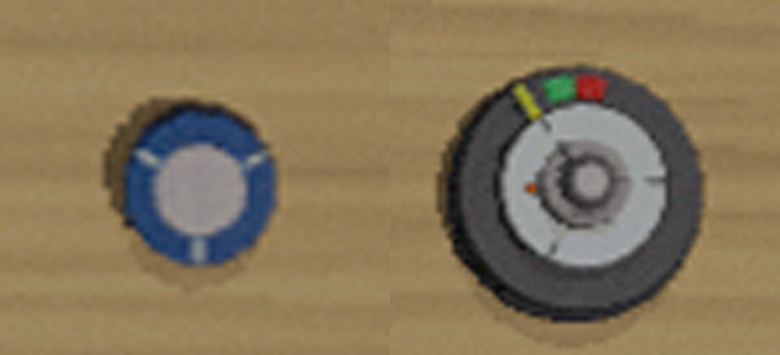

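View pics/scenecrop.png

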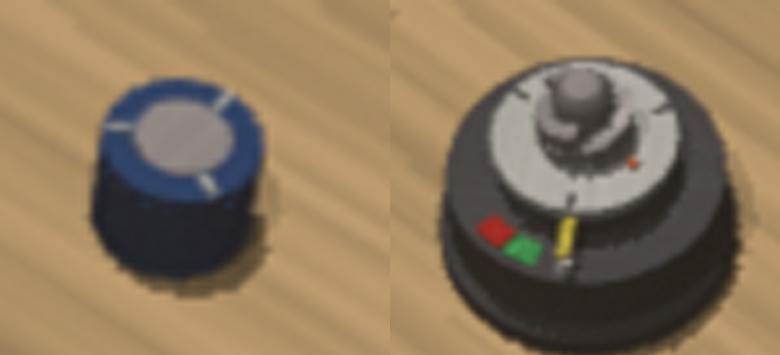

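```bash
cat > meas.py <<'E'
from h import *
def comp(m,box):
    x,y,w,h=box; k=np.zeros(m.shape,np.uint8); k[y:y+h,x:x+w]=m[y:y+h,x:x+w]
    cs,_=cv2.findContours(k,cv2.RETR_EXTERNAL,cv2.CHAIN_APPROX_NONE)
    return max(cs,key=cv2.contourArea)
if __name__=="__main__":
  for n,bc,bg in(("top",(295,290,60,55),(320,200,75,70)),("scene",(350,185,60,55),(255,210,75,70))):
    c=np.load(n+"0.npz"); im=c["image"]; hsv=cv2.cvtColor(im,cv2.COLOR_BGR2HSV); g=im.max(2)
    # cap top: grey disc
    m=(hsv[...,1]<60)&(g>110)
    def circ(ct,z):
        p=np.array([onz(c,u,v,z)[:2] for u,v in ct[:,0].astype(float)])
        p=cv2.convexHull(p.astype(np.float32))[:,0].astype(float)
        A=np.c_[2*p,np.ones(len(p))]; s=np.linalg.lstsq(A,(p**2).sum(1),rcond=None)[0]
        return s[:2],np.sqrt(s[2]+s[:2]@s[:2])
    mm=((hsv[...,0]>100)&(hsv[...,0]<130)&(hsv[...,1]>90)&(g>85))|m
    print(n,"captop",circ(comp(mm,bc),41))
    print(n,"flange",circ(comp(m,bg),65))
    # angles
    fc,_=circ(comp(m,bg),65); cc,_=circ(comp(mm,bc),41)
    for nm,mk,z,ce,b in(("yel",(hsv[...,0]>20)&(hsv[...,0]<35)&(hsv[...,1]>140)&(g>110),55,fc,bg),("grn",(hsv[...,0]>45)&(hsv[...,0]<85)&(hsv[...,1]>120),46,fc,bg),("red",((hsv[...,0]<6)|(hsv[...,0]>174))&(hsv[...,1]>160)&(g>80),46,fc,bg)):
        x,y,w,h=b;vs,us=np.nonzero(mk[y:y+h,x:x+w]); q=np.array([onz(c,u+x,v+y,z)[:2]-ce for u,v in zip(us,vs)])
        q=q[(np.hypot(*q.T)>34)&(np.hypot(*q.T)<56)]
        mq=q.mean(0); print(n,nm,len(q),np.hypot(*mq),np.degrees(np.arctan2(mq[1],mq[0])))
    # polar sampling
    def polar(ce,z,r,im1):
        a=np.radians(np.arange(0,360,2)); out=[]
        for t in a:
            u,v=np.mean([proj(c,[ce[0]+rr*np.cos(t),ce[1]+rr*np.sin(t),z]) for rr in r],0)
            vals=[]
            for rr in r:
                u,v=proj(c,[ce[0]+rr*np.cos(t),ce[1]+rr*np.sin(t),z])
                vals.append(cv2.getRectSubPix(im1,(1,1),(u,v))[0,0])
            out.append(np.mean(vals))
        return np.array(out)
    for nm,ce,z,r,ch,sg in(("caplines",cc,41,(20,22,24),im[...,2],1),("blk",fc,65,(29,31,33),g,-1)):
        o=sg*polar(ce,z,r,np.ascontiguousarray(ch).astype(np.float32)); o=o-np.median(o)
        th=np.radians(np.arange(0,360,2)); w=np.clip(o-o.max()*.3,0,None)
        print(n,nm,"phase deg",np.degrees(np.angle((w*np.exp(3j*th)).sum()))/3,"peaks",[int(2*i) for i in np.argsort(-o)[:8]])
E
python3 meas.py
```

```text
top captop (array([435.37596549,   5.99973193]), np.float64(25.786468907976687))
top flange (array([627.7837136 , -64.12968312]), np.float64(35.33860660932694))
top yel 13 45.13201922437127 33.1332095667923
top grn 21 46.2291024351028 13.037948904632936
top red 20 45.60955971104753 -4.716032098512401
top caplines phase deg 58.939448310277214 peaks [60, 62, 176, 178, 300, 58, 298, 180]
top blk phase deg 33.81370738688158 peaks [276, 154, 274, 34, 32, 152, 272, 156]
scene captop (array([433.91719435,   5.39093047]), np.float64(26.1025637540235))
scene flange (array([626.36504938, -64.97781116]), np.float64(35.90994058562124))
scene yel 17 41.72695702244096 32.58567223584195
scene grn 20 46.292474857135794 12.25525282233942
scene red 24 46.254716213912594 -5.391805620405052
scene caplines phase deg 59.21531362484393 peaks [178, 180, 60, 62, 58, 182, 298, 176]
scene blk phase deg 14.771451325573146 peaks [274, 154, 34, 272, 32, 152, 248, 250]
```

```bash
cat >> h.py <<'E'
def Q(phi):
    "tool down, jaw axis at angle phi (deg)"
    t=np.radians(phi);M=np.array([[np.cos(t),0,-np.sin(t)],[np.sin(t),0,np.cos(t)],[0,-1,0]])
    q=R.from_matrix(M).as_quat(); return np.r_[q[3],q[:3]]
E
python3 - <<'E'
from rig import bot
from h import *
print(np.round(Rm(bot.read_state()["tool_rot"]),2))
for phi in range(-181,180,30):
    o=[]
    for p,f in(([434.6,5.7,28],phi),([627.1,-64.6,100],phi-5),([627.1,-64.6,95],phi-5-126),([468,-289,33],phi),([470,299,33],phi)):
        j=bot.ik(p,Q(f)); o.append(None if j is None else round(float(j[5]),2))
    print(phi,o)
E
```

```text
[[ 0.35 -0.   -0.94]
 [ 0.94 -0.    0.35]
 [-0.   -1.    0.  ]]
-181 [None, None, -1.0, 2.54, None]
-151 [None, None, -1.52, 2.02, None]
-121 [2.04, 2.04, -2.05, 1.49, None]
-91 [1.52, 1.51, None, 0.97, 2.09]
-61 [0.99, 0.99, None, 0.44, 1.57]
-31 [0.47, 0.47, None, -0.08, 1.04]
-1 [-0.05, -0.06, 2.14, -0.6, 0.52]
29 [-0.58, -0.58, 1.62, -1.13, -0.01]
59 [-1.1, -1.1, 1.1, -1.65, -0.53]
89 [-1.62, -1.63, 0.57, -2.17, -1.05]
119 [-2.15, -2.15, 0.05, None, -1.58]
149 [None, None, -0.47, None, -2.1]
179 [None, None, -1.0, 2.54, None]
```

```bash
python3 - <<'E'
from rig import bot
from h import *
import time
x,y=434.6,5.7
def st(t):
    s=bot.read_state(); print(t,round(s["clock"],2),np.round(s["ee_pos"],2),round(s["grip_width"],2),np.round(s["ft_force"],1),np.round(s["moment"],3),np.round(s["joint_positions"][5],3))
bot.move_to([x,y,110],Q(-31)); st("above")
bot.servo_line([x,y,28]); st("down")
bot.move_gripper(50,20); st("sq1")
bot.move_gripper(80); 
bot.servo_line([x,y,65],speed=200)
bot.move_to([x,y,66],Q(59)); bot.servo_line([x,y,28],speed=150); st("rot")
bot.move_gripper(50,20); st("sq2")
bot.move_gripper(80)
bot.servo_line([x,y,80],speed=200)
bot.move_to([x-60,y+170,140],Q(59)); st("away")
for n in("scene","top"):
    c=bot.read_camera(n); cv2.imwrite(f"pics/{n}1.png",c["image"]); np.savez(f"{n}1.npz",**c)
E
sed 's/"0.npz"/"1.npz"/' meas.py > meas1.py; python3 meas1.py | grep -v yel
```

```text
above 2.18 [434.81   6.22 110.18] 85.45 [ 0.2  0.  -0.1] [ 0.021 -0.031  0.021] 0.47
down 2.88 [434.99   5.83  28.58] 85.66 [0.1 0.6 0.6] [ 0.047 -0.034 -0.005] 0.47
sq1 3.27 [434.98   5.7   28.76] 53.39 [-2.   1.3  7.1] [0.131 0.251 0.066] 0.47
rot 5.79 [434.47   5.69  28.03] 80.05 [ 0.5 -0.2  0.1] [-0.013 -0.059 -0.016] -1.101
sq2 6.14 [435.13   5.63  28.94] 53.84 [-0.5 -0.7  7.6] [-0.092  0.305  0.07 ] -1.101
away 7.72 [374.67 175.09 139.22] 80.19 [-0.6 -0.2  0.5] [-0.003  0.007  0.009] -0.681
top captop (array([435.17916253,   5.81790086]), np.float64(25.595384809587728))
top flange (array([627.82745898, -64.02329829]), np.float64(35.48251459987946))
top grn 21 46.162579987124424 12.921559592380234
top red 20 45.57484095343288 -4.853845926740001
top caplines phase deg 59.42834421191526 peaks [60, 58, 300, 182, 298, 180, 62, 178]
top blk phase deg 33.67902900565266 peaks [276, 154, 274, 32, 34, 152, 156, 272]
scene captop (array([434.1302655 ,   4.96196435]), np.float64(26.215994904920443))
scene flange (array([626.32244112, -65.07964632]), np.float64(35.99354293811612))
scene grn 20 46.355816700467706 12.36707400532873
scene red 24 46.28768688945846 -5.261353850579524
scene caplines phase deg 59.26435518254208 peaks [60, 298, 300, 180, 62, 58, 178, 296]
scene blk phase deg 15.256243279232217 peaks [274, 272, 34, 154, 152, 32, 248, 250]
```

View pics/top1.png

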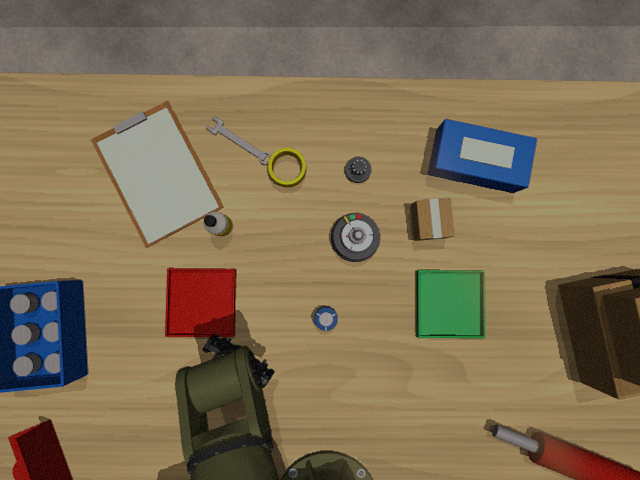

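```bash
cat >> h.py <<'E'
def st(bot,t):
    s=bot.read_state(); print(t,round(s["clock"],2),np.round(s["ee_pos"],2),round(s["grip_width"],2),np.round(s["ft_force"],1),np.round(s["moment"],3),np.round(s["joint_positions"][5],3)); return s
E
python3 - <<'E'
from rig import bot
from h import *
x,y=434.6,5.7
bot.move_to([x,y,85],Q(59)); bot.servo_line([x,y,28],speed=150); st(bot,"dn")
bot.move_gripper(48,60); st(bot,"grip")
bot.servo_line([x,y,160],speed=200); st(bot,"lift")
gx,gy=627.2,-64.2
bot.move_to([gx,gy,150],Q(53.8)); st(bot,"over")
bot.servo_line([gx,gy,124],speed=80)
s=st(bot,"near")
c=bot.read_camera("scene"); cv2.imwrite("pics/scene2.png",c["image"])
cv2.imwrite("pics/scene2c.png",cv2.resize(c["image"][150:300,200:400],None,fx=4,fy=4,interpolation=cv2.INTER_CUBIC))
E
```

```text
dn 9.12 [434.89   6.36  28.64] 80.07 [-0.1  1.   0.2] [0.008 0.013 0.029] -1.101
grip 9.5 [435.16   5.78  29.19] 52.87 [-3.3  1.9 10.7] [0.188 0.514 0.081] -1.101
lift 10.31 [434.07   5.75 159.07] 53.05 [-0.9  0.5 -2.5] [ 0.011  0.038 -0.06 ] -1.101
over 11.14 [626.26 -63.78 148.97] 53.28 [-0.6  0.6 -2.7] [-0.023  0.054  0.026] -1.099
near 11.62 [626.98 -64.07 123.67] 52.7 [ 0.4 -0.2 -2.3] [-0.066 -0.002 -0.   ] -1.099
```

View pics/scene2c.png

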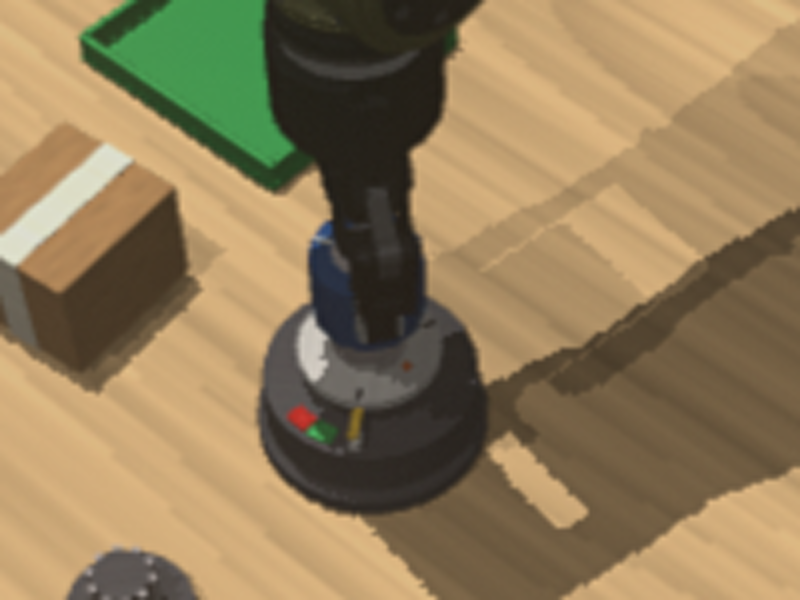

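The cap hangs over the post. The pointer (crop 355,425) and the dial bands are visible from the scene camera. Next I lower it gently.

```bash
python3 - <<'E'
from rig import bot
from h import *
gx,gy=627.2,-64.2
s0=bot.read_state()
print(bot.servo_line([gx,gy,104],speed=30,until_force=5)); s=st(bot,"a")
if abs(s["ft_force"][2]-s0["ft_force"][2])<4:
    print(bot.servo_line([gx,gy,98.5],speed=15,until_force=4)); st(bot,"b")
E
```

```text
False
a 12.48 [627.31 -64.21 104.17] 52.92 [ 0.4  0.8 -3.1] [ 0.024 -0.011  0.016] -1.099
True
b 12.81 [627.38 -64.21 100.19] 52.85 [-0.2  0.1  4.8] [ 0.    -0.05   0.037] -1.099
```

```bash
cat >> h.py <<'E'
def pointer(bot):
    c=bot.read_camera("scene"); im=c["image"]; hsv=cv2.cvtColor(im,cv2.COLOR_BGR2HSV); g=im.max(2)
    mk=(hsv[...,0]>20)&(hsv[...,0]<35)&(hsv[...,1]>140)&(g>85)
    x,y,w,h=255,210,75,70;vs,us=np.nonzero(mk[y:y+h,x:x+w]); q=np.array([onz(c,u+x,v+y,55)[:2]-[626.35,-65.0] for u,v in zip(us,vs)]).reshape(-1,2)
    r=np.hypot(*q.T);q=q[(r>34)&(r<52)]
    if len(q)<4: return c,None,len(q)
    m=q.mean(0); return c,np.radians(33)-np.arctan2(m[1],m[0]),len(q)
GX,GY=627.2,-64.2
def turn_to(bot,th,z,rate=0.25,dth=0.1,dz=.48):
    bot.servo_line([GX,GY,z],Q(53.8-np.degrees(th)),speed=max(dz/(dth/rate),.3))
E
python3 - <<'E'
from rig import bot
from h import *
th=0;z0=100.0
for i in range(4):
    th+=.1; turn_to(bot,th,z0-4.8*th); s=st(bot,f"{th:.2f}"); print("   ptr",pointer(bot)[1:])
E
```

```text
0.10 13.06 [627.53 -64.26 100.01] 53.06 [ 0.5 -0.8  4.1] [-0.024 -0.146 -0.006] -1.002
   ptr (np.float64(-0.035106162397898766), 14)
0.20 13.42 [627.29 -64.21  99.21] 52.7 [ 0.4 -0.1  4. ] [ 0.018 -0.119  0.003] -0.903
   ptr (np.float64(-0.024711207119905376), 17)
0.30 13.78 [627.25 -64.23  98.64] 52.88 [ 0.8 -0.6  4.4] [ 0.008 -0.1   -0.063] -0.803
   ptr (np.float64(-0.039776336097808396), 16)
0.40 14.13 [627.21 -64.2   98.12] 53.01 [-0.6  0.4  4. ] [-0.042 -0.119 -0.066] -0.703
   ptr (np.float64(-0.028028507916174727), 18)
```

```bash
python3 - <<'E'
from rig import bot
from h import *
th=.4;z0=100.0
while th<1.75:
    th+=.08; turn_to(bot,th,z0-4.8*th,.25,.08,.38); s=st(bot,f"{th:.2f}"); p=pointer(bot); print("   ptr",p[1:])
    if abs(s["moment"][2])>.3 or (p[1] or 0)>.16 or s["ft_force"][2]>9 : print("stop",th); break
cv2.imwrite("pics/scene3c.png",cv2.resize(p[0]["image"][190:290,240:340],None,fx=6,fy=6,interpolation=cv2.INTER_CUBIC))
E
```

```text
0.48 14.46 [627.19 -64.22  97.72] 52.79 [0.1 0.  4.7] [-0.012 -0.017 -0.078] -0.623
   ptr (np.float64(-0.024711207119905376), 17)
0.56 14.78 [627.21 -64.22  97.31] 53.06 [0.2 0.7 5.6] [-0.048 -0.098  0.021] -0.543
   ptr (np.float64(-0.03636732431478118), 15)
0.64 15.11 [627.18 -64.2   96.91] 52.52 [-0.4  0.2  4.9] [-0.01  -0.085 -0.022] -0.462
   ptr (np.float64(-0.024711207119905376), 17)
0.72 15.43 [627.21 -64.22  96.57] 53.18 [ 1.  -0.5  5.9] [ 0.022 -0.148 -0.072] -0.383
   ptr (np.float64(-0.03636732431478118), 15)
0.80 15.76 [627.2  -64.22  96.17] 53.02 [ 0.8 -0.8  4.9] [ 0.072 -0.032 -0.026] -0.303
   ptr (np.float64(-0.028028507916174727), 18)
0.88 16.08 [627.18 -64.18  95.77] 53.36 [0.6 0.4 5.2] [ 0.041 -0.016 -0.002] -0.222
   ptr (np.float64(-0.024711207119905376), 17)
0.96 16.41 [627.21 -64.22  95.42] 53.1 [1.1 0.  4.3] [-0.058 -0.046 -0.086] -0.142
   ptr (np.float64(-0.028028507916174727), 18)
1.04 16.73 [627.2  -64.22  95.04] 53.27 [-0.4  0.2  5. ] [-0.018 -0.097 -0.034] -0.062
   ptr (np.float64(-0.024711207119905376), 17)
1.12 17.06 [627.18 -64.21  94.63] 53.05 [-0
[... 432 characters left out ...]
0.258
   ptr (np.float64(-0.024711207119905376), 17)
1.44 18.36 [627.25 -64.2   93.12] 52.83 [0.8 0.3 4.3] [-0.005 -0.054 -0.066] 0.337
   ptr (np.float64(-0.024711207119905376), 17)
1.52 18.68 [627.24 -64.22  92.77] 53.28 [0.6 0.6 6. ] [-0.024 -0.061  0.019] 0.418
   ptr (np.float64(0.0031673142461013937), 16)
1.60 19.01 [627.21 -64.19  92.41] 52.96 [0.  0.4 5.6] [-0.042  0.082  0.002] 0.498
   ptr (np.float64(0.01644289558300338), 16)
1.68 19.33 [627.36 -64.18  92.16] 52.67 [-0.1  1.   6.1] [-0.003 -0.071  0.073] 0.578
   ptr (np.float64(0.060364562143121914), 16)
1.76 19.66 [627.42 -64.2   91.87] 52.91 [0.6 0.7 6.6] [-0.018 -0.169  0.238] 0.658
   ptr (np.float64(0.12546215172989195), 17)
```

View pics/scene3c.png

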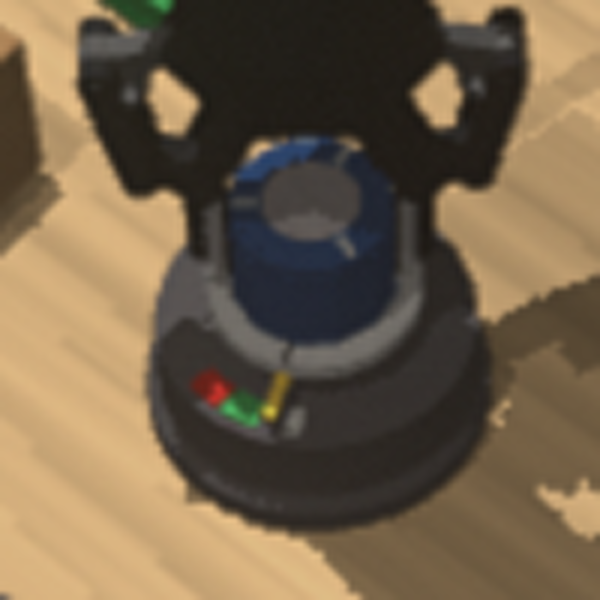

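Nothing bound at 0.9 rad. It stops at about 1.6 rad with the rim on the flange, so the cap is home, and the pointer is at the edge of the green (crop 275,400). I wind up a little further.

```bash
python3 - <<'E'
from rig import bot
from h import *
th=1.76
while th<2.08:
    th+=.04; turn_to(bot,th,91.5,.2,.04,.06); m=[]
    for _ in range(3): m.append(bot.read_state()["moment"][2]); bot.dwell(.03)
    s=st(bot,f"{th:.2f}"); p=pointer(bot); print("   ptr",p[1:],np.mean(m))
    if np.mean(m)>.53 or (p[1] or 0)>.31: print("stop",th); break
bot.dwell(.4); s=st(bot,"held"); p=pointer(bot);print(p[1:])
cv2.imwrite("pics/scene4c.png",cv2.resize(p[0]["image"][190:290,240:340],None,fx=6,fy=6,interpolation=cv2.INTER_CUBIC))
open("th","w").write(str(th))
E
```

```text
1.80 20.06 [627.42 -64.21  91.85] 52.59 [1.2 0.  6.6] [-0.09  -0.126  0.261] 0.697
   ptr (np.float64(0.16466617207376122), 17) 0.20029796748382797
1.84 20.46 [627.43 -64.22  91.84] 53.07 [ 1.4 -0.   6.4] [-0.039 -0.107  0.29 ] 0.737
   ptr (np.float64(0.1992218264963424), 18) 0.2971561181956635
1.88 20.86 [627.43 -64.19  91.86] 53.01 [ 0.9 -0.8  5.6] [-0.06  -0.128  0.34 ] 0.777
   ptr (np.float64(0.23490555469870034), 20) 0.3227382161661751
1.92 21.26 [627.45 -64.18  91.89] 53.18 [-0.1  0.2  6.8] [ 0.002 -0.123  0.47 ] 0.817
   ptr (np.float64(0.2655899631298522), 20) 0.3930203967708523
1.96 21.66 [627.43 -64.16  91.83] 52.82 [1.  0.1 6.3] [ 0.021 -0.08   0.463] 0.857
   ptr (np.float64(0.31007901888683226), 18) 0.45218903480887623
stop 1.9600000000000002
held 22.11 [627.45 -64.17  91.85] 53.17 [ 0.9 -0.6  7.1] [-0.05  -0.096  0.489] 0.857
(np.float64(0.31007901888683226), 18)
```

View pics/scene4c.png

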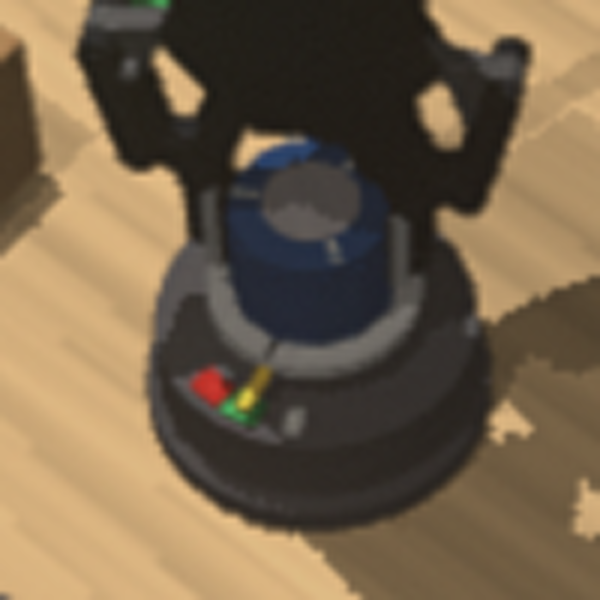

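The pointer stands in the green (crop 250,395). The moment of 0.49 N m agrees with 0.33 rad, and the TCP height agrees with the rim on the flange. Now I unscrew.

```bash
python3 - <<'E'
from rig import bot
from h import *
th=1.96;z0=100.1
turn_to(bot,1.68,91.9,.5,.28,.4); st(bot,"1.68")
for th in np.arange(1.5,-.16,-.15):
    turn_to(bot,th,z0-4.8*th,.45,.15,.72)
    s=st(bot,f"{th:.2f}")
    if s["ft_force"][2]<-8 or s["ft_force"][2]>11 or abs(s["moment"][2])>.4: print("abort");break
else:
    print(th, pointer(bot)[1:])
    print(bot.servo_line([GX,GY,z0+1+12],speed=30,until_force=8)); st(bot,"up")
E
```

```text
1.68 22.59 [627.45 -64.2   92.19] 52.83 [0.9 0.2 5.4] [-0.061 -0.226  0.007] 0.577
1.50 23.07 [627.27 -64.21  92.94] 53.22 [ 2.  -0.   5.1] [-0.064 -0.186 -0.03 ] 0.401
1.35 23.47 [627.2  -64.23  93.58] 53.2 [ 0.1 -0.1  4.5] [ 0.025 -0.113 -0.104] 0.254
1.20 23.86 [627.21 -64.21  94.3 ] 52.76 [0.  0.4 4.7] [ 0.053 -0.208 -0.086] 0.104
1.05 24.25 [627.19 -64.19  95.04] 53.09 [-0. -1.  5.] [ 0.039 -0.087  0.029] -0.045
0.90 24.64 [627.2  -64.23  95.78] 52.95 [1.4 0.1 5.2] [-0.086 -0.118 -0.035] -0.195
0.75 25.03 [627.23 -64.21  96.51] 53.02 [ 1.1 -0.3  4.4] [-0.072 -0.245 -0.049] -0.345
0.60 25.43 [627.16 -64.21  97.15] 53.16 [0.8 0.  4.8] [-0.02  -0.141 -0.025] -0.495
0.45 25.82 [627.23 -64.18  97.96] 52.94 [ 1.1 -0.7  4.2] [-0.023 -0.175 -0.002] -0.645
0.30 26.21 [627.24 -64.19  98.65] 52.93 [1.2 0.2 4.6] [-0.031 -0.28  -0.011] -0.795
0.15 26.6 [627.17 -64.21  99.35] 53.07 [ 1.  -0.8  5.2] [-0.017 -0.139  0.049] -0.945
0.00 26.99 [627.17 -64.18 100.06] 52.7 [1.5 0.9 4.8] [-0.012 -0.156 -0.054] -1.095
-0.15 27.38 [627.23 -64.2  100.81] 53.18 [2.1 0.4 4.2] [ 0.065 -0.301 -0.029] -1.245
-0.14999999999999902 (np.float64(-0.028028507916174727), 18)
False
up 27.99 [627.02 -64.19 112.87] 52.78 [ 0.2 -0.5 -2.3] [ 0.005  0.003 -0.032] -1.249
```

```bash
python3 - <<'E'
from rig import bot
from h import *
bot.servo_line([GX,GY,160],speed=150)
tx,ty=469.3,-289.2
bot.move_to([tx,ty,130],Q(59)); st(bot,"over")
for n in("scene","top"):
    c=bot.read_camera(n); np.savez(f"{n}5.npz",**c)
    if n=="scene": a=cv2.resize(c["image"][210:280,255:330],None,fx=5,fy=5,interpolation=cv2.INTER_CUBIC)
    else: b=cv2.resize(c["image"][200:270,320:395],None,fx=5,fy=5,interpolation=cv2.INTER_CUBIC)
cv2.imwrite("pics/pin5.png",np.hstack([a,b]))
E
```

```text
over 29.53 [ 469.99 -288.55  129.95] 52.91 [ 0.   1.  -2.7] [ 0.015 -0.023  0.024] -1.648
```

View pics/pin5.png

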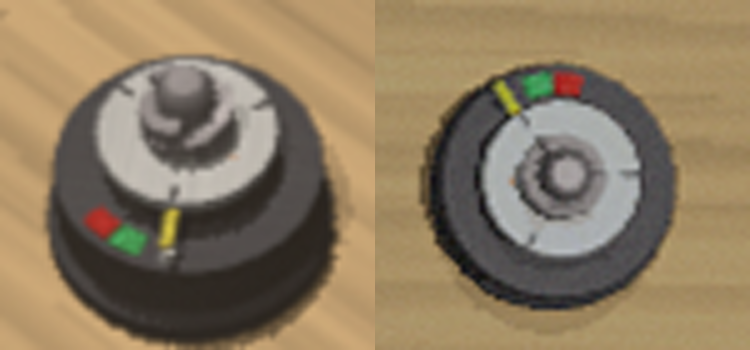

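The orange pin (left 233,155; right 512,182) is now only a faint flush dot. It has been pressed, so the cap was fully home and goes in the green tray.

```bash
python3 - <<'E'
from rig import bot
from h import *
tx,ty=469.3,-289.2
bot.servo_line([tx,ty,42],speed=80); s0=st(bot,"42")
print(bot.servo_line([tx,ty,32],speed=12,until_force=4)); s=st(bot,"touch")
bot.move_gripper(62); bot.dwell(.2); bot.move_gripper(80); st(bot,"open")
bot.servo_line([tx,ty,130],speed=120)
bot.move_to([tx-80,ty+190,180],Q(59)); st(bot,"away")
for n in("scene","top"):
    c=bot.read_camera(n); np.savez(f"{n}6.npz",**c); cv2.imwrite(f"pics/{n}6.png",c["image"])
E
```

```text
42 30.88 [ 469.56 -289.37   42.54] 52.88 [ 1.1  0.4 -1.9] [-0.008 -0.022  0.015] -1.648
True
touch 31.52 [ 469.22 -289.15   34.25] 53.19 [-0.9  0.9  6.7] [0.219 0.175 0.015] -1.648
open 32.31 [ 468.82 -288.86   33.57] 80.12 [ 0.1  0.6 -0.1] [-0.024 -0.002 -0.021] -1.648
away 34.12 [389.84 -99.83 179.88] 80.18 [0.6 0.9 0.3] [ 0.04  -0.02   0.008] -1.371
```

View pics/scene6.png

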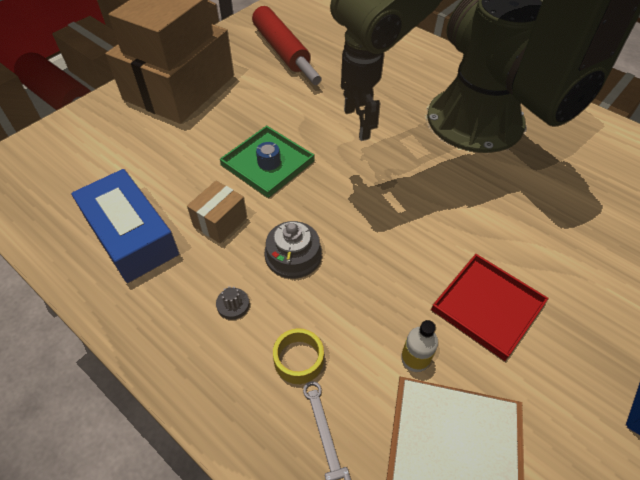

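View pics/top6.png

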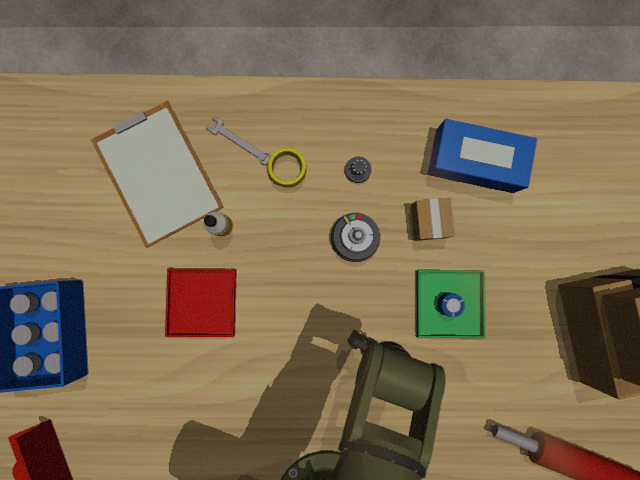

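The cap stands upright in the middle of the green tray (top view 452,305; tray centre 450,304). The bystanders have not moved and the arm is clear.

```bash
python3 -c "
from rig import bot
print(bot.finish_job(), bot.read_state()['clock'])"
```

```text
the job is handed in; nothing more can be done
the job is handed in; nothing more can be done
```

I screwed the cap onto the gauge until it stopped fully home, then unscrewed it and set it mouth down in the green tray. The job was handed in after about 34 s of the 53 s allowed; no verdict was reported.

- **Screwing on:** The cap landed on the thread at the expected height and ran freely past the 0.9 rad point where a damaged cap would bind. It came to a firm stop at about 1.6 rad of turn.
- **Pointer:** It stood in the green, at about 0.31 rad by camera and about 0.33 rad from the wrist moment of 0.49 N m. The two agree within the measurement noise.
- **Pressing:** The force on the tool was about 7 N upward at most. I estimate the spindle sank about 1 mm, from the tool height.
- **Home or short:** The tool height matched the rim lying on the flange. Afterwards the orange tell-tale pin showed only as a faint, flush dot. The pin's depth was judged by eye, not measured.
- **Set down:** The cap stands upright within about 5 mm of the tray's centre. The bystanders look unmoved in the last pictures, and the arm was clear of everything.

No check failed or disagreed.

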